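Load the label unwinder: spacer, roll and bayonet hub onto the leaning spindle

ROBOT

A 6-joint arm with a two-finger parallel gripper is mounted at the origin on a cart in front of the work surface, level with it; the furniture and walls round the work are solid. World frame = base frame: x ahead of the robot, y to its left, z up, the work surface at z = 0. Lengths are in m, angles in rad, forces in N, time in s.
With the tool pointing down it reaches from about 0.425 to 0.95 m from the base axis. Payload 3.5 kg.
Tool frame: the origin (TCP) lies between the finger pads; the fingertips stand 19 mm ahead of it and the grasp point (between the pads) is the TCP; z points along the fingers, y is the line along which they close (so a half turn about z gives the same grasp; the last joint's range is limited). The gripper opens to 85 mm and grips with 20 to 120 N. Pads are 22 mm wide; open, the fingers measure 114 mm over their backs; the gripper's body (76 mm by 85 mm) begins 54 mm behind the grasp point. The pads swing forward as they close: fully open they stand 13 mm farther back than shut.
Start: joints at [1.061, 0.286, 1.577, -0, 1.279, -0.15], TCP at [0.238, 0.632, 0.25] pointing down, gripper open.
Joint ranges: [-2.77, 2.77], [-0.9, 2.22], [0.21, 2.48], [-1.53, 4.67], [0.24, 2.81], [-2.84, 2.84]. Speed limits (rad/s): [2.79, 2.79, 3.14, 3.14, 3.14, 3.14].

INTERFACE

Orientations are given as a unit quaternion [x, y, z, w].
In Python, from plant import monitor, eyes, ctrl gives the robot as it stands.
- The arm moves only by the shell command python3 -m handwheel 'ROWS' [FORCE]. ROWS is JSON, a list of rows, each a list of 7 numbers: the shift along the tool's x, y, z in units of 40 cm (1.0 is 40 cm), then the turn, a rotation vector about the tool's x, y, z in units of pi rad (1.0 is pi rad), then the opening, from -1 (shut) to 1 (fully open). A call has 1 to 12 rows; each row is the pose to reach, as a shift and turn from the pose commanded when the call began, along the tool's axes at that moment, turning the shorter way round; what a row does not reach only later rows make up. A row lasts 1/8 s, in which the tool goes at most 62.5 mm and 10.7 degrees, less where a joint would pass 70% of its speed; a pose out of reach is approached as far as the arm can. A call with a number of a shift or a turn outside -1 to 1 is refused whole. A call with a gripper value outside its range is refused whole. The fingers move at their own pace and stop on an object; FORCE is the grip in N (left out, the last holds). Time passes only in rows, so rows that repeat a pose let the fingers close. It gives the time, the measured TCP pose, the force, the opening and the grip force at its end, in the units of the state.
- monitor.get_state(): the state, without advancing time (a new reading comes with each control period).
- eyes.read_camera(name): name is "scene" or "top" or "wrist"; returns the picture (420x560x3 uint8, red, green, blue); there is no depth.
- eyes.camera_params(name): a dict with "K" (3x3 intrinsics, pixels), "k1" (the pictures are not rectified: a ray, as slopes to the right and down, at radius r is drawn at 1 + k1 r^2 times it, then the intrinsics apply), "R" (3x3) and "t" (3): a world point X has camera coordinates R X + t. Camera axes: x right, y down, z forward; pixel columns grow to the right and rows downward; lengths in m; the calibration is good to about 2 mm. A picture is of the moment at which its call begins: read the wrist's pose just before it. camera_params takes no time and is no camera call; for the wrist camera it gives the pose at the moment of the call.
- ctrl.sign_off(): hands the job in; it is judged then, once.
The state is a dict: "time": time; "qpos": joint angles; "dq": joint speeds; "joint_efforts": joint torques, N m; "eef_pos": TCP position; "tcp_rot": TCP orientation; "contact_force": force on the tool from outside, world axes, zero at the start; "wrist_torque": the same for the moment, N m; "opening": opening from 0.0 (shut) to 1.0 (fully open); "finger_force": force on a finger pad.
Only numpy, scipy, OpenCV 4.12 (cv2) and the standard library are available. Lean on these libraries where they do the work, as an engineer would, in place of code of your own. Each camera call takes 0.05 s, during which the arm holds its last target. There are 200 camera calls.

TASK

Load the label unwinder: thread the grey spacer ring down the leaning spindle until it sits on the round pressure plate, then the label roll down onto the spacer, then the blue locking hub. Line the hub's keyways up with the brass cross-pin, push it down against the spring and turn it clockwise (seen from the spindle's free end) until the pin drops into its seats, so that the hub stays locked when you let go. Leave the pot, the filled tin and the date stamp where they stand.

Things in the scene. Friction and masses are not known exactly. Their poses are not given: they have to be found in the camera images.
- unwinder: Fixed label unwinder: grey base 165 x 125 mm, bearing housing, bare steel spindle leaning 30 degrees from vertical towards the unwinder's own -x (about towards the robot). A black guide roller, 18 mm thick, stands parallel to the spindle 122 mm off on the +y side, up to 70 mm above the pressure plate. Origin: centre of the base's underside, z up.
- spindle_base (a point): Point on the spindle's axis, turning with the spindle, level with the unpressed pressure plate's face. z runs along the spindle to its free end, x along the cross-pin. The spindle can turn about z, held by a brake (0.6 N m). Along z: 32 mm thick up to z = 42 mm, taper to 54 mm, then a neck 20 mm thick to the tip at 78 mm.
- spindle_pin (a point): Middle of the brass cross-pin through the spindle's neck, 70 mm from spindle_base along the axis; the pin is 6 mm thick and 31 mm long and lies along x. Axes as spindle_base.
- spacer: Loose plain grey plastic ring with a thin black line round it: 56 mm outside, bore 35 mm, 36 mm high. Origin: centre of its underside, z along its axis.
- roll: Loose part-used roll of blank white labels on a cardboard core: 64 mm outside, bore 35 mm, 20 mm high, standing on its end. Origin: centre of its underside, z along its axis.
- hub: Loose blue locking hub, bore 23 mm, on its flange (80 mm across, 5 mm thick). Boss 48 mm across up to z = 22 mm with two flat grip lugs at +y and -y (22 mm wide, 58 mm over both, z = 5 to 22 mm): grip there. Two keyways, 33 mm across, about 10 mm wide, run through along its x axis (white marks on the flange): the pin passes only there, to about 10 degrees. Origin: centre of its underside.
- hub_top (a point): Centre of the hub's top, 22 mm above its origin, axes as the hub's. Inside, next to each keyway, is a hump (top 5 mm below here), then a seat 3 mm deeper, its middle 60 degrees from the keyway, then a stop. Its underside meets the roll 56 mm above spindle_base, its humps clear the pin at 50 mm or lower, it is locked at 53 mm; off the keyways the pin stops it at 67 mm.
- pressure_plate (a joint): How far the round aluminium pressure plate (92 mm across, round the spindle's foot) is pressed down along the spindle: 0 to 0.008 m. A spring holds it up with 5 N at 0 and 12 N at 0.008; 0.003 with everything locked.
- pot_red: White pot with a red lid, 64 mm across, 68 mm high; leave alone. Origin: centre of its underside.
- tin_seeds: Gold tin filled with seeds, 104 mm across, 54 mm high; leave alone. Origin: centre of its underside.
- stamp: Date stamp, red on grey, 34 x 52 x 70 mm; leave alone. Origin: centre of its underside.
Mind the look-alikes: they are no part of the job. Several things have the shape of the hub; the one meant has the colours described above.

How it is judged:
By the outcome, as a careful person would: the job done as asked, in the order asked, and still so for the second after the job is handed in, with the robot touching nothing.
It also fails if it takes over 72 s, if anything falls off the work surface, if the arm or the gripper's body presses on something with over 40 N, if the wrist force passes 120 N, or if a joint passes its speed limit or range.

## Working session

There is one attempt and no reset: what is moved stays moved. The work goes in short steps, Python scripts to look and compute and a shell command to move; the robot and the scene stay as the last step left them, time stands still between calls to the robot, and variables do not carry over. Pictures are saved under pics/ and viewed, at most 14 in all, crops included, and the job is handed in when it is done.

```bash
ls; mkdir -p pics; cat > h.py <<'E'
import numpy as np, cv2, sys
sys.path.insert(0,'.')
from plant import monitor, eyes, ctrl
from scipy.spatial.transform import Rotation as Rn
def snap(name,f=None):
    p=eyes.camera_params(name); im=eyes.read_camera(name)
    if f: cv2.imwrite('pics/'+f,im[:,:,::-1])
    return im,p
def ray(p,u,v):
    K=np.array(p['K']);k=p['k1']
    D=np.array([k,0,0,0,0],float)
    x,y=cv2.undistortPoints(np.array([[[u,v]]],float),K,D)[0,0]
    R=np.array(p['R']);t=np.array(p['t'])
    d=R.T@np.array([x,y,1]); return -R.T@t,d/np.linalg.norm(d)
def onz(p,u,v,z):
    c,d=ray(p,u,v); return c+d*(z-c[2])/d[2]
def tri(rs):
    A=sum(np.eye(3)-np.outer(d,d) for c,d in rs); b=sum((np.eye(3)-np.outer(d,d))@c for c,d in rs)
    X=np.linalg.solve(A,b); return X,[np.linalg.norm(np.cross(X-c,d)) for c,d in rs]
def proj(p,X):
    r=cv2.Rodrigues(np.array(p['R']))[0]
    return cv2.projectPoints(np.atleast_2d(np.array(X,float)),r,np.array(p['t'],float),np.array(p['K']),np.array([p['k1'],0,0,0.]))[0][:,0]
E
python3 - <<'E'
from h import *
a,p=snap('scene','s0.png'); b,q=snap('top','t0.png')
for n in(p,q): print(n['K'][0],n['k1'],-np.array(n['R']).T@n['t'],np.array(n['R'])[2])
print(monitor.get_state())
E
```

```text
pics
[425.69820913   0.         282.36880635] -0.11015467774836084 [-0.16191446 -0.49454528  0.77637225] [ 0.67764252  0.4429671  -0.58701002]
[411.21227719   0.         275.96092892] -0.06691196012068319 [ 0.46408207 -0.02350295  1.45372211] [ 9.32242399e-02 -5.34281029e-04 -9.95644995e-01]
{'time': 0.1, 'qpos': array([ 1.06101238e+00,  2.87116769e-01,  1.57807628e+00, -4.03307115e-05,
        1.27860892e+00, -1.50016616e-01]), 'dq': array([-0.00040915, -0.00067935, -0.00404773,  0.00038812, -0.00019243,
        0.00156898]), 'joint_efforts': array([-8.66057485e-05, -4.07290506e+01, -2.93701887e+01, -1.48755971e-04,
        3.36682366e-03,  1.72032168e-05]), 'eef_pos': array([0.2373455 , 0.63128129, 0.24903426]), 'tcp_rot': array([ 1.78909270e-01,  9.83864956e-01, -1.05134027e-03, -3.39588485e-04]), 'contact_force': array([0.37928557, 0.17071135, 0.22209454]), 'wrist_torque': array([ 0.02629318, -0.03426246, -0.02819692]), 'finger_force': 0.0, 'opening': 0.9963523172428794}
```

```bash
python3 -c "
import cv2;a=cv2.imread('pics/s0.png');b=cv2.imread('pics/t0.png')
print(a.shape)"
```

```text
(420, 560, 3)
```

View pics/s0.png

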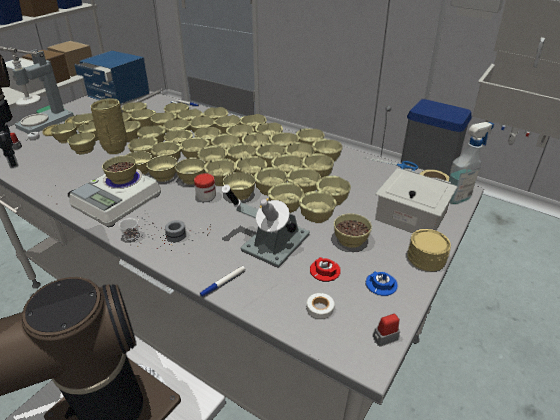

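View pics/t0.png

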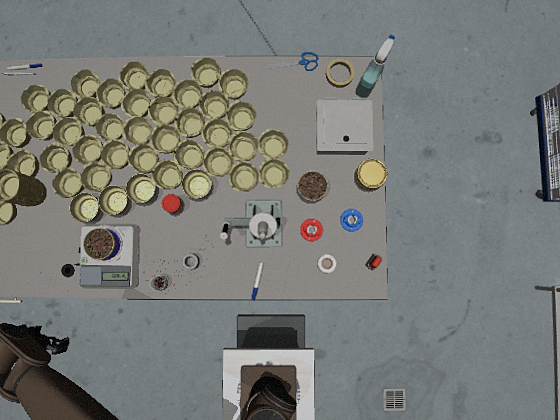

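The scene view shows the unwinder at (272,230), a grey ring at (176,230), and a white roll at (320,305). It also has a red hub at (325,268), a blue hub at (381,282), the red-lidded pot at (205,187), the gold tin at (428,250) and the stamp at (388,330). The top view has the same items: ring (191,261), roll (326,263), red hub (312,230), blue hub (351,220), spindle (263,230).

Candidates:
- **Hub:** red (312,230) or blue (351,220). Blue is the one described.
- **Spacer:** grey ring (191,261), with the dark glass or dish at (160,283) and the black knob at (68,270) as possible confusions.
- **Roll:** white roll (326,263), with the tan tape roll (340,72) as a possible confusion.

```bash
python3 - <<'E'
from h import *
a=cv2.imread('pics/s0.png');b=cv2.imread('pics/t0.png')
q=eyes.camera_params('top');p=eyes.camera_params('scene')
for n,u,v,z in[('spacer',191,261,.036),('roll',326,263,.02),('hub',351,220,.015),('redhub',312,230,.015),('pot',172,203,.068),('tin',371,173,.054),('stamp',374,262,.05),('base',264,223,.01)]: print(n,onz(q,u,v,z).round(3))
for n,u,v,z in[('spacer',176,226,.036),('roll',320,301,.02),('hub',381,282,.015)]: print(n,onz(p,u,v,z).round(3))
c=lambda i,x,y,w,h,s:cv2.resize(i[y:y+h,x:x+w],(400,300),interpolation=cv2.INTER_CUBIC)
o=np.vstack([np.hstack([c(a,345,255,72,54,0),c(a,230,180,100,75,0)]),np.hstack([c(a,150,205,60,45,0),c(b,220,190,80,60,0)])])
cv2.imwrite('pics/c0.png',o)
E
```

```text
spacer [0.456 0.268 0.036]
roll [ 0.449 -0.198  0.02 ]
hub [ 0.599 -0.289  0.015]
redhub [ 0.564 -0.151  0.015]
pot [0.653 0.331 0.068]
tin [ 0.76  -0.354  0.054]
stamp [ 0.452 -0.359  0.05 ]
base [0.589 0.018 0.01 ]
spacer [0.454 0.266 0.036]
roll [ 0.45  -0.201  0.02 ]
hub [ 0.591 -0.296  0.015]
```

View pics/c0.png

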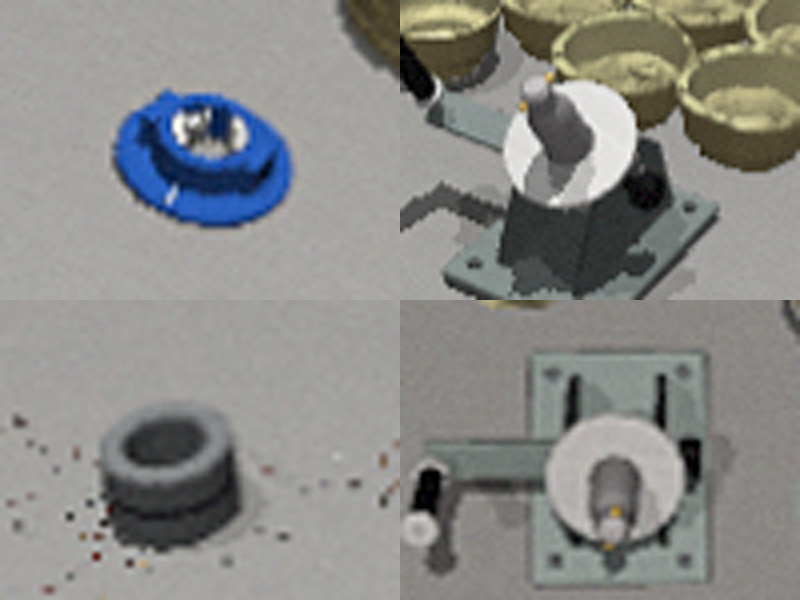

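The crop confirms the choice: blue hub with a white mark on the flange, grey ring with the black line, and the brass pin on the spindle neck (pin ends at about top px (263,232) and (262,239)). I'll move to a hover above the spacer.

```bash
cat >> h.py <<'E'
def pose():
    s=monitor.get_state(); return s,np.array(s['eef_pos']),Rn.from_quat(s['tcp_rot'])
def Rt(zdir,ydir):
    z=np.array(zdir,float);z/=np.linalg.norm(z);y=np.array(ydir,float);y-=z*(y@z);y/=np.linalg.norm(y)
    return Rn.from_matrix(np.c_[np.cross(y,z),y,z])
def plan(X,R):
    s,x0,R0=pose()
    d=R0.inv().apply(np.array(X)-x0);r=(R0.inv()*R).as_rotvec()
    print('shift',(d/.4).round(4),'turn',(r/np.pi).round(4),'mm',(d*1e3).round(1),'deg',np.degrees(r).round(1),'t',round(s['time'],2))
E
python3 - <<'E'
from h import *
plan([.455,.267,.2],Rt([0,0,-1],[0,1,0]))
p=eyes.camera_params('wrist'); s,x,R=pose()
print(R.inv().apply(-np.array(p['R']).T@p['t']-x), R.inv().apply(np.array(p['R'])[2]),p['K'],p['k1'])
E
```

```text
shift [-0.8299 -0.6606  0.1238] turn [-0.0007 -0.0002 -0.1145] mm [-332.  -264.2   49.5] deg [ -0.1  -0.  -20.6] t 0.1
[ 0.07443313  0.00071038 -0.12334454] [-0.2918288  -0.00103814  0.95647001] [[341.0346225    0.         281.54987407]
 [  0.         341.0346225  210.91246933]
 [  0.           0.           1.        ]] -0.041867356115577174
```

```bash
python3 -m handwheel '[[-0.83,-0.66,0.124,0,0,-0.1145,1],[-0.83,-0.66,0.124,0,0,-0.1145,1],[-0.83,-0.66,0.124,0,0,-0.1145,1],[-0.83,-0.66,0.124,0,0,-0.1145,1],[-0.83,-0.66,0.124,0,0,-0.1145,1],[-0.83,-0.66,0.124,0,0,-0.1145,1],[-0.83,-0.66,0.124,0,0,-0.1145,1],[-0.83,-0.66,0.124,0,0,-0.1145,1],[-0.83,-0.66,0.124,0,0,-0.1145,1],[-0.83,-0.66,0.124,0,0,-0.1145,1]]' 40; python3 - <<'E'
from h import *
im,p=snap('wrist','w1.png')
print(pose()[1],proj(p,[.455,.267,.036]))
np.savez('w1.npz',im=im,**p)
E
```

```text
time: 1.35
eef_pos: [0.4548, 0.2689, 0.2008]
tcp_rot: [-0.001, 1.0, 0.0, -0.0]
contact_force: [0.3, 0.3, -0.7]
opening: 0.999
finger_force: 0.0
[0.45476169 0.26895135 0.20083389] [[278.961833   196.26378708]]
```

View pics/w1.png

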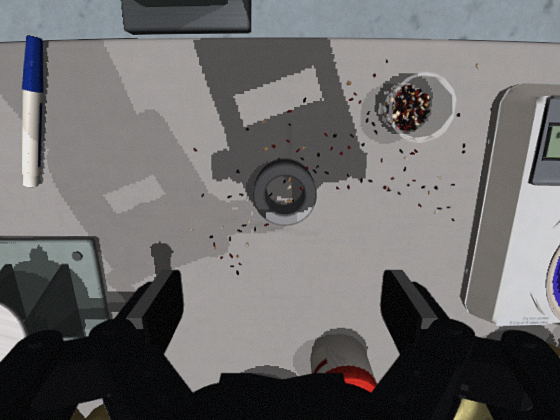

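The wrist view shows the spacer at about (284,192) with a clear approach. The pot is at (342,370), off to the side. Next I fit the rim.

```bash
cat >> h.py <<'E'
def circ(im,p,c,rad,z,axis=None,name=None,band=(0.75,1.25),sgn=None):
    """fit a circle of radius rad lying in plane through z (height) or (point,normal) via radial gradient maxima"""
    from scipy.optimize import least_squares
    g=cv2.GaussianBlur(cv2.cvtColor(im,cv2.COLOR_RGB2GRAY).astype(np.float32),(0,0),1)
    pt,n=(np.array([0,0,z]),np.array([0,0,1.])) if axis is None else axis
    e1=np.cross(n,[0.3,1,0]);e1/=np.linalg.norm(e1);e2=np.cross(n,e1)
    o,d=ray(p,*c);C=o+d*(((pt-o)@n)/(d@n))
    for it in range(4):
        P=[]
        th=np.linspace(0,2*np.pi,72,endpoint=False);rs=np.linspace(rad*band[0],rad*band[1],60)
        for t in th:
            u=np.cos(t)*e1+np.sin(t)*e2
            uv=proj(p,C+rs[:,None]*u).astype(np.float32)
            v=cv2.remap(g,uv[:,0][None],uv[:,1][None],cv2.INTER_LINEAR)[0]
            dv=np.gradient(v); dv=np.abs(dv) if sgn is None else dv*sgn
            i=dv.argmax()
            if dv[i]>1: P.append([*( (rs[i]*np.cos(t)+ (C-pt)@e1, rs[i]*np.sin(t)+(C-pt)@e2))])
        P=np.array(P)
        f=least_squares(lambda q:np.hypot(P[:,0]-q[0],P[:,1]-q[1])-rad-0*q[2],[(C-pt)@e1,(C-pt)@e2,0],loss='soft_l1',f_scale=.0005).x
        C=pt+f[0]*e1+f[1]*e2+ 0
    r=np.hypot(P[:,0]-f[0],P[:,1]-f[1]);
    print(name,C.round(4),'n',len(P),'r med',np.median(r).round(4),'mad',np.median(abs(r-rad)).round(4)); return C
E
python3 - <<'E'
from h import *
d=np.load('w1.npz');im=d['im'];p={k:d[k] for k in d if k!='im'};p['k1']=float(p['k1'])
circ(im,p,(283,187),.028,.036,name='outer')
circ(im,p,(283,187),.0175,.036,name='bore')
print(im[150:235:2,283].mean(1).astype(int).tolist()); print(im[187,240:326:2].mean(1).astype(int).tolist())
E
```

```text
outer [0.4496 0.2709 0.036 ] n 72 r med 0.0276 mad 0.0022
bore [0.4395 0.2723 0.036 ] n 64 r med 0.0195 mad 0.002
[79, 82, 82, 77, 59, 21, 38, 56, 74, 74, 73, 77, 65, 56, 79, 63, 22, 79, 79, 79, 79, 77, 78, 79, 134, 119, 75, 61, 31, 38, 32, 25, 64, 116, 146, 146, 143, 121, 120, 143, 150, 153, 153]
[156, 157, 81, 60, 57, 58, 57, 53, 70, 69, 74, 72, 72, 64, 77, 82, 80, 78, 81, 82, 80, 80, 82, 77, 137, 159, 52, 58, 56, 59, 36, 63, 51, 76, 73, 75, 71, 65, 75, 85, 161, 155, 155]
```

```bash
python3 - <<'E'
import cv2
a=cv2.imread('pics/w1.png')[142:242,224:344]
a=cv2.convertScaleAbs(a,alpha=1.6,beta=10)
cv2.imwrite('pics/w1c.png',cv2.resize(a,(720,600),interpolation=cv2.INTER_NEAREST))
E
```

```text
(no output)
```

View pics/w1c.png

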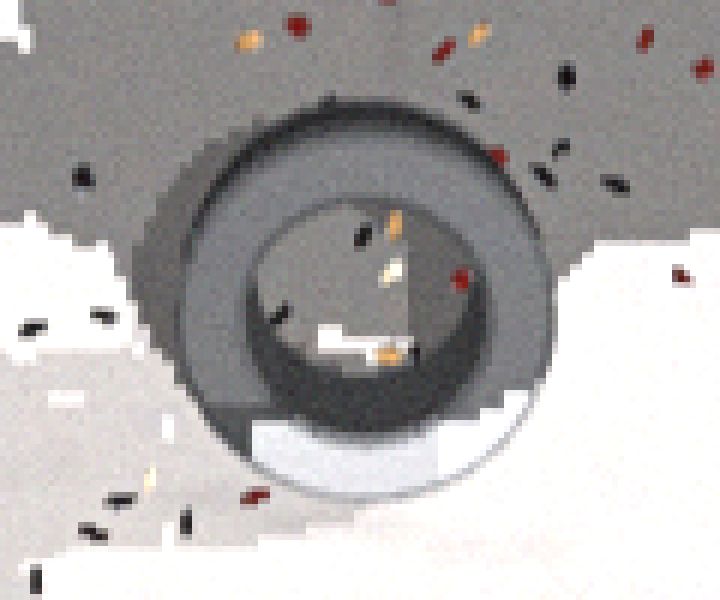

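The crop shows the top face centred at crop (367,319), which is pixel (285.2,195.1). The bore centre agrees at (285.3,195.1).

```bash
python3 - <<'E'
from h import *
p=eyes.camera_params('wrist'); C=onz(p,285.25,195.1,.036);print(C,np.linalg.norm(onz(p,254.5,195,.036)-onz(p,316,195,.036)))
plan([C[0],C[1],.027],Rt([0,0,-1],[0,1,0]))
E
```

```text
[0.45397559 0.27254657 0.036     ] 0.053578862732856405
shift [0.002  0.0089 0.4346] turn [0.0001 0.     0.0006] mm [  0.8   3.6 173.8] deg [0.  0.  0.1] t 1.4
```

```bash
python3 -m handwheel '[[0.002,0.0089,0.15,0,0,0,1],[0.002,0.0089,0.30,0,0,0,1],[0.002,0.0089,0.40,0,0,0,1],[0.002,0.0089,0.4346,0,0,0,1],[0.002,0.0089,0.4346,0,0,0,-0.5],[0.002,0.0089,0.4346,0,0,0,-0.5],[0.002,0.0089,0.4346,0,0,0,-0.5],[0.002,0.0089,0.4346,0,0,0,-0.5],[0.002,0.0089,0.4346,0,0,0,-0.5]]' 40
```

```text
time: 2.52
eef_pos: [0.4564, 0.2722, 0.0292]
tcp_rot: [0.0, 1.0, 0.001, 0.002]
contact_force: [-0.6, 2.2, 6.3]
opening: 0.649
finger_force: 42.8
```

```bash
python3 - <<'E'
from h import *
q=eyes.camera_params('top');p=eyes.camera_params('scene')
T,e=tri([ray(q,262,236),ray(p,264.2,201.2)]);B,f=tri([ray(q,263,226),ray(p,272.5,215.5)])
print(T,e,B,f,(T-B)/np.linalg.norm(T-B),np.linalg.norm(T-B))
E
python3 -m handwheel '[[0,0,-0.15,0,0,0,-0.5],[0,0,-0.3,0,0,0,-0.5],[0,0,-0.45,0,0,0,-0.5],[0,0,-0.45,0,0,0,-0.5]]'
```

```text
[0.5357364  0.01782309 0.16971588] [np.float64(0.001993355040244581), np.float64(0.0019933550402444497)] [0.5719209  0.01749681 0.10279039] [np.float64(0.0012108539877052613), np.float64(0.0012108539877053292)] [-0.47559971  0.00428851  0.87965137] 0.07608183787000497
time: 3.02
eef_pos: [0.4579, 0.2725, 0.214]
tcp_rot: [0.0, 1.0, 0.002, 0.006]
contact_force: [-0.7, -1.2, -0.2]
opening: 0.652
finger_force: 43.0
```

```bash
python3 - <<'E'
from h import *
a=np.array([-.5,0,.866]);T=np.array([.536,.018,.170])
plan(T+.15*a,Rt(-a,[0,1,0]))
im,p=snap('wrist','w2.png');s,x,R=pose();print(x,R.as_rotvec())
E
```

```text
shift [-0.0106 -0.6352 -0.2176] turn [ 0.0014 -0.1626 -0.0004] mm [  -4.3 -254.1  -87. ] deg [  0.2 -29.3  -0.1] t 3.02
[0.45593413 0.27176228 0.21012413] [1.71461513e-04 3.13540840e+00 3.30855420e-03]
```

```bash
python3 -m handwheel '[[-0.01,-0.12,-0.21,0,-0.04,0,-0.5],[-0.01,-0.27,-0.21,0,-0.09,0,-0.5],[-0.01,-0.42,-0.21,0,-0.13,0,-0.5],[-0.01,-0.56,-0.21,0,-0.16,0,-0.5],[-0.01,-0.635,-0.21,0,-0.1667,0,-0.5],[-0.01,-0.635,-0.21,0,-0.1667,0,-0.5],[-0.01,-0.635,-0.21,0,-0.1667,0,-0.5]]'; python3 - <<'E'
from h import *
im,p=snap('wrist','w3.png');s,x,R=pose();print(x,R.as_matrix()[:,2],s['qpos'].round(2))
np.savez('w3.npz',im=im,**p)
E
```

```text
time: 3.95
eef_pos: [0.458, 0.0176, 0.2891]
tcp_rot: [0.0, 0.966, 0.0, 0.257]
contact_force: [0.5, 0.0, -0.3]
opening: 0.65
finger_force: 43.1
[0.45824842 0.01812153 0.28949719] [ 0.49779305  0.00113653 -0.8672951 ] [-0.25 -0.54  2.31  0.16  0.88 -1.89]
```

View pics/w3.png

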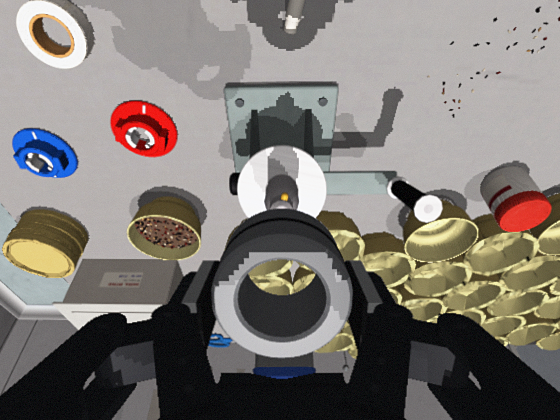

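The wrist view shows the ring held square, with its rim centred near (284,304). The spindle and brass pin at (284,197) are partly hidden by it. I'll shift sideways ±60 mm for two clear views of the spindle.

```bash
python3 -m handwheel '[[0,0.15,-0.0,0,0,0,-0.5],[0,0.15,0,0,0,0,-0.5],[0,0.15,0,0,0,0,-0.5],[0,0.15,0,0,0,0,-0.5]]'; python3 - <<'E'
from h import *
im,p=snap('wrist','w4.png');np.savez('w4.npz',im=im,**p)
E
python3 -m handwheel '[[0,-0.15,-0.0,0,0,0,-0.5],[0,-0.3,0,0,0,0,-0.5],[0,-0.3,0,0,0,0,-0.5],[0,-0.3,0,0,0,0,-0.5],[0,-0.3,0,0,0,0,-0.5]]'; python3 - <<'E'
from h import *
im,p=snap('wrist','w5.png');np.savez('w5.npz',im=im,**p)
A=cv2.imread('pics/w4.png');B=im[:,:,::-1]
c=lambda i,x:cv2.resize(i[130:250,x:x+80],(400,600),interpolation=cv2.INTER_NEAREST)
a=np.array([-.5,0,.866]);T=np.array([.536,.018,.170])
p4=dict(np.load('w4.npz'));p4.pop('im');p4['k1']=float(p4['k1'])
x4=int(proj(p4,T)[0,0])-40;x5=int(proj(p,T)[0,0])-40
print(x4,x5,proj(p4,[T,T-.078*a]),proj(p,[T,T-.078*a]))
cv2.imwrite('pics/c45.png',np.hstack([c(A,x4),c(B,x5)]))
E
```

```text
time: 4.5
eef_pos: [0.4586, 0.077, 0.2906]
tcp_rot: [0.0, 0.966, -0.0, 0.259]
contact_force: [0.2, 0.5, 0.6]
opening: 0.647
finger_force: 43.1
time: 5.18
eef_pos: [0.4586, -0.0416, 0.2908]
tcp_rot: [-0.001, 0.966, 0.0, 0.259]
contact_force: [0.6, -0.3, -0.7]
opening: 0.644
finger_force: 43.1
169 313 [[209.00780003 210.7258947 ]
 [224.42551405 188.88752819]] [[353.62433848 210.78096659]
 [338.45478575 188.90664295]]
```

View pics/c45.png

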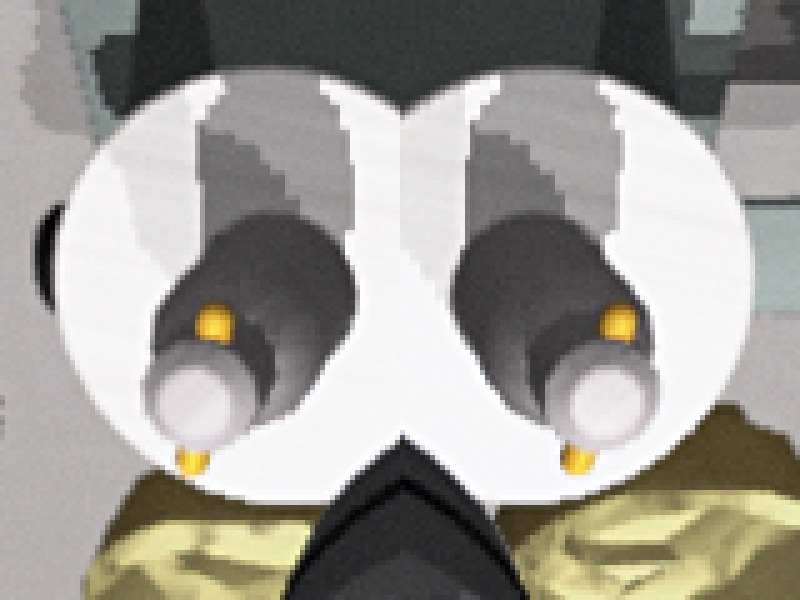

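The crops show the tip disc at px (207.8,210.0) in w4 and (354.8,210.0) in w5. Pin ends are at (212.2,194.6) and (207.6,222) in w4, and (357,194.4) and (348.4,222) in w5. The plate ellipse is clear in both.

```bash
cat >> h.py <<'E'
def load(f):
    d=np.load(f);p={k:d[k] for k in d if k!='im'};p['k1']=float(p['k1']);return d['im'],p
E
python3 - <<'E'
from h import *
i4,p4=load('w4.npz');i5,p5=load('w5.npz');i3,p3=load('w3.npz')
T,e=tri([ray(p4,207.8,210),ray(p5,354.8,210)]);print('tip',T.round(4),e)
P1,e1=tri([ray(p4,212.2,194.6),ray(p5,357,194.4)]);P2,e2=tri([ray(p4,207.6,222),ray(p5,348.4,222)])
print('pin',P1.round(4),P2.round(4),e1[0],e2[0],np.linalg.norm(P1-P2),(P1+P2)/2)
a=np.array([-.5,0,.866])
for it in range(3):
    Cs=[circ(i,p,proj(p,T-.078*a)[0],.046,0,axis=(T-.078*a,a),sgn=-1,name='plate') for i,p in((i4,p4),(i5,p5))]
    C=np.mean(Cs,0); a=(T-C)/np.linalg.norm(T-C); print('axis',a,a@[0,0,1],np.linalg.norm(T-C))
# triangulated plate centre
C2,e=tri([(lambda o:(o,(c-o)/np.linalg.norm(c-o)))(-np.array(p['R']).T@p['t']) for c,p in zip(Cs,(p4,p5))]);print('plate tri',C2,e,(T-C2)/np.linalg.norm(T-C2),np.linalg.norm(T-C2))
u=(P2-P1)/np.linalg.norm(P2-P1);print('pin dir',u,'dot axis',u@a)
# ring in hand from w2, w3: rim centre px
E
python3 - <<'E'
import cv2
a=cv2.imread('pics/w5.png')[200:410,180:390]
cv2.imwrite('pics/c5r.png',cv2.resize(cv2.convertScaleAbs(a,alpha=1.3),(600,600),interpolation=cv2.INTER_NEAREST))
E
```

```text
tip [0.5323 0.018  0.1726] [np.float64(2.3483874596419777e-05), np.float64(2.348387459637907e-05)]
pin [0.5267 0.0207 0.1605] [0.5479 0.0152 0.1718] 0.00010958904391204532 2.0081773533109365e-05 0.024683676487983277 [0.53730377 0.01794123 0.16615293]
plate [0.5713 0.018  0.1051] n 72 r med 0.0454 mad 0.0006
plate [0.5713 0.018  0.1051] n 72 r med 0.0454 mad 0.0006
axis [-5.00011000e-01  3.77199454e-14  8.66019053e-01] 0.8660190526286877 0.07799828398112356
plate [0.5713 0.018  0.1051] n 72 r med 0.0454 mad 0.0006
plate [0.5713 0.018  0.1051] n 72 r med 0.0454 mad 0.0006
axis [-5.00011000e-01  7.75287953e-14  8.66019053e-01] 0.8660190526286309 0.078
plate [0.5713 0.018  0.1051] n 72 r med 0.0454 mad 0.0006
plate [0.5713 0.018  0.1051] n 72 r med 0.0454 mad 0.0006
axis [-5.00011000e-01  1.16626794e-13  8.66019053e-01] 0.8660190526285775 0.078
plate tri [0.57128935 0.01799261 0.10509245] [np.float64(1.8849796164415177e-15), np.float64(1.829356176258705e-15)] [-5.00011000e-01  1.15915112e-13  8.66019053e-01] 0.07800000000001038
pin dir [ 0.86188018 -0.22198451  0.45594455] dot axis -0.03609289973711139
```

View pics/c5r.png

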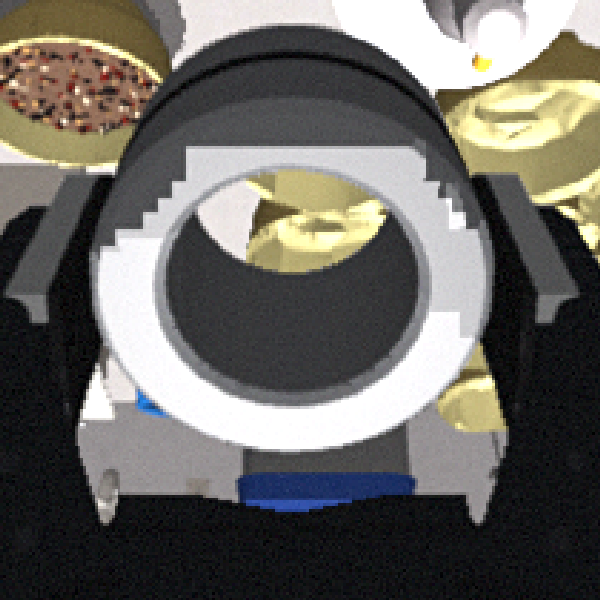

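The ring crop shows the outer rim at crop columns 97–490 and rows 97–450, and the bore edge at columns 158–430 and rows 166–407. I'll convert these to tool axes, and fix the fit: its trust region collapsed at a near-zero start.

```bash
sed -i 's/f=least_squares.*/f=least_squares(lambda q:np.hypot(P[:,0]-(C-pt)@e1-q[0]\/1e3,P[:,1]-(C-pt)@e2-q[1]\/1e3)*1e3-rad*1e3,[0,0],loss="soft_l1",f_scale=.5).x\/1e3+[(C-pt)@e1,(C-pt)@e2]/' h.py
python3 - <<'E'
from h import *
i4,p4=load('w4.npz');i5,p5=load('w5.npz')
s,x,R=pose()
p=p5;s_=210/600
def pt(cx,cy,t):
    o,d=ray(p,180+cx*s_,200+cy*s_);o=R.inv().apply(o-x);d=R.inv().apply(d);return (o+d*((t-o[2])/d[2]))*1e3
for t in(-.007,-.009,-.011):
    l,r,u,b=[pt(*c,t) for c in((97,275),(490,275),(293.5,97),(293.5,450))]
    print('outer',t,'dia',(r-l)[1].round(1),(b-u)[0].round(1),'ctr x %.1f y %.1f'%((u+b)[0]/2,(l+r)[1]/2))
    l,r,u,b=[pt(*c,t) for c in((158,286),(430,286),(294,166),(294,407))]
    print('bore',t,'dia',(r-l)[1].round(1),(b-u)[0].round(1),'ctr x %.1f y %.1f'%((u+b)[0]/2,(l+r)[1]/2))
T=np.array([.5323,.018,.1726]);a=np.array([-.5,0,.866])
for it in range(4):
    Cs=[circ(i,q,proj(q,T-.078*a)[0],.046,0,axis=(T-.078*a,a),sgn=-1,name='plate') for i,q in((i4,p4),(i5,p5))]
    C=np.mean(Cs,0); a=(T-C)/np.linalg.norm(T-C); print('axis',a.round(4))
E
```

```text
outer -0.007 dia 53.4 -54.7 ctr x 2.8 y 0.8
bore -0.007 dia 37.0 -37.6 ctr x 1.7 y 0.8
outer -0.009 dia 52.4 -53.8 ctr x 4.0 y 0.8
bore -0.009 dia 36.4 -36.9 ctr x 3.0 y 0.8
outer -0.011 dia 51.5 -52.8 ctr x 5.2 y 0.8
bore -0.011 dia 35.8 -36.3 ctr x 4.2 y 0.8
plate [0.5717 0.0181 0.1053] n 72 r med 0.0454 mad 0.0006
plate [0.5716 0.0177 0.1052] n 72 r med 0.0458 mad 0.0005
axis [-0.5047  0.0018  0.8633]
plate [0.5717 0.018  0.1053] n 72 r med 0.0454 mad 0.0006
plate [0.5716 0.0177 0.1052] n 72 r med 0.0457 mad 0.0004
axis [-0.5041  0.0024  0.8636]
plate [0.5717 0.018  0.1053] n 72 r med 0.0454 mad 0.0006
plate [0.5716 0.0176 0.1052] n 72 r med 0.0457 mad 0.0004
axis [-0.5046  0.0026  0.8634]
plate [0.5717 0.018  0.1053] n 72 r med 0.0455 mad 0.0005
plate [0.5716 0.0176 0.1052] n 72 r med 0.0455 mad 0.0005
axis [-0.5045  0.0024  0.8634]
```

```bash
cat >> h.py <<'E'
T=np.array([.5323,.018,.1726]);A=np.array([-.5015,.0012,.865]);A/=np.linalg.norm(A)
def over(dz,c,R=None,T=T):  # held thing's centre offset c (tool m, z=bottom) placed dz above tip
    R=R or Rt(-A,[0,1,0]); plan(T+A*dz-R.apply(c),R)
E
python3 - <<'E'
from h import *
over(.012,[.0021,.0008,.0292])
E
```

```text
shift [-0.0173  0.146   0.2452] turn [ 0.0008 -0.0006  0.0007] mm [-6.9 58.4 98.1] deg [ 0.1 -0.1  0.1] t 5.22
```

```bash
python3 -m handwheel '[[-0.017,0.146,0.08,0,0,0,-0.5],[-0.017,0.146,0.18,0,0,0,-0.5],[-0.017,0.146,0.245,0,0,0,-0.5],[-0.017,0.146,0.245,0,0,0,-0.5],[-0.017,0.146,0.245,0,0,0,-0.5]]'; python3 - <<'E'
from h import *
over(.012,[.0021,.0008,.0292])
im,p=snap('wrist','w6.png');i2,_=snap('scene','s6.png');s,x,R=pose();print(x)
a=cv2.resize(im[150:390,180:390],(525,600));b=cv2.resize(i2[140:260,220:275],(275,600))
cv2.imwrite('pics/c6.png',np.hstack([a,b])[:,:,::-1])
E
```

```text
time: 5.85
eef_pos: [0.5137, 0.0165, 0.2105]
tcp_rot: [-0.001, 0.966, 0.0, 0.259]
contact_force: [-0.2, -0.4, 0.5]
opening: 0.646
finger_force: 43.1
shift [0.002  0.0018 0.0022] turn [ 0.0006 -0.0001  0.0005] mm [0.8 0.7 0.9] deg [ 0.1 -0.   0.1] t 5.85
[0.5139509  0.01589255 0.21125838]
```

View pics/c6.png

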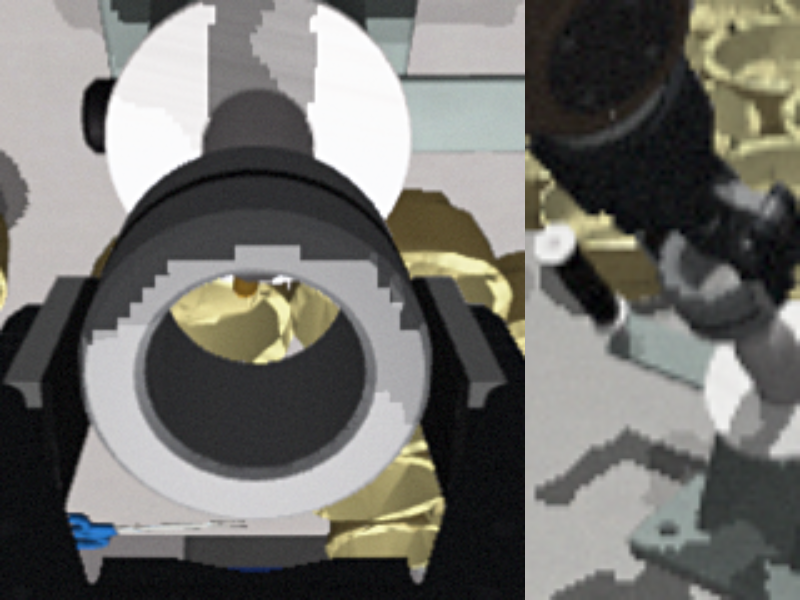

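The ring and spindle line up: ring at crop column 258, spindle foot at 258, and the pin visible through the bore at (245,290). I'll lower it in steps and watch the force.

```bash
python3 -m handwheel '[[0.0015,0.0015,0.03,0,0,0,-0.5],[0.0015,0.0015,0.055,0,0,0,-0.5],[0.0015,0.0015,0.075,0,0,0,-0.5],[0.0015,0.0015,0.095,0,0,0,-0.5],[0.0015,0.0015,0.095,0,0,0,-0.5]]'; python3 -c "
from h import *
over(-.026,[.0021,.0008,.0292])"
```

```text
time: 6.58
eef_pos: [0.5318, 0.0163, 0.1751]
tcp_rot: [0.0, 0.966, 0.0, 0.258]
contact_force: [0.1, 0.3, -1.1]
opening: 0.644
finger_force: 43.1
shift [-0.0033  0.0021 -0.002 ] turn [ 0.0005 -0.0012 -0.0001] mm [-1.3  0.9 -0.8] deg [ 0.1 -0.2 -0. ] t 6.58
```

```bash
python3 -m handwheel '[[-0.001,0.001,0.03,0,0,0,-0.5],[-0.001,0.001,0.06,0,0,0,-0.5],[-0.001,0.001,0.085,0,0,0,-0.5],[-0.001,0.001,0.1,0,0,0,-0.5],[-0.001,0.001,0.115,0,0,0,-0.5],[-0.001,0.001,0.115,0,0,0,-0.5]]'; python3 -c "
from h import *
over(-.078,[.0021,.0008,.0292])"
```

```text
time: 7.32
eef_pos: [0.5553, 0.0168, 0.1361]
tcp_rot: [0.0, 0.966, 0.0, 0.258]
contact_force: [0.1, 0.1, -0.7]
opening: 0.646
finger_force: 43.1
shift [-0.0014  0.0009  0.0142] turn [ 0.0004 -0.0008 -0.    ] mm [-0.6  0.4  5.7] deg [ 0.1 -0.1 -0. ] t 7.33
```

```bash
python3 -m handwheel '[[0,0,0.01,0,0,0,-0.5],[0,0,0.0135,0,0,0,-0.5],[0,0,0.0135,0,0,0,-0.5],[0,0,0.0135,0,0,0,1],[0,0,0.0135,0,0,0,1],[0,0,0.0135,0,0,0,1],[0,0,-0.1,0,0,0,1],[0,0,-0.24,0,0,0,1],[0,0,-0.37,0,0,0,1],[0,0,-0.37,0,0,0,1],[0,0,-0.37,0,0,0,1]]'; python3 - <<'E'
from h import *
im,p=snap('wrist','w7.png');np.savez('w7.npz',im=im,**p);s,x,R=pose();print(x)
# ring top face expected 36 mm above plate
Pc=T-A*.078
circ(im,p,proj(p,Pc+A*.036)[0],.0275,0,axis=(Pc+A*.036,A),name='ring36')
print((Pc+A*.036).round(4))
plan([.449,-.20,.2],Rt([0,0,-1],[0,1,0]))
E
```

```text
time: 8.7
eef_pos: [0.4811, 0.0168, 0.2645]
tcp_rot: [0.0, 0.966, -0.0, 0.259]
contact_force: [0.1, -0.4, 0.1]
opening: 0.999
finger_force: 0.0
[0.48083192 0.01683875 0.26327353]
ring36 [0.5516 0.0168 0.1352] n 72 r med 0.0293 mad 0.0018
[0.5534 0.0179 0.1363]
shift [ 0.1476 -0.5422  0.0973] turn [ 1.00e-04  1.66e-01 -1.00e-04] mm [  59.  -216.9   38.9] deg [ 0.  29.9 -0. ] t 8.75
```

View pics/w7.png

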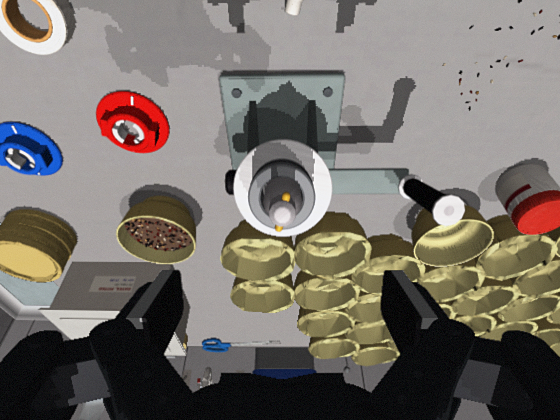

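The ring is seated on the plate at (283,190) with the spindle through it, at the expected spot. On to the roll.

```bash
python3 -m handwheel '[[0.02,-0.13,-0.02,0,0.04,0,1],[0.05,-0.28,0,0,0.09,0,1],[0.1,-0.42,0.05,0,0.14,0,1],[0.1476,-0.542,0.0973,0,0.166,0,1],[0.1476,-0.542,0.0973,0,0.166,0,1],[0.1476,-0.542,0.0973,0,0.166,0,1],[0.1476,-0.542,0.0973,0,0.166,0,1]]'; python3 - <<'E'
from h import *
im,p=snap('wrist','w8.png');np.savez('w8.npz',im=im,**p);s,x,R=pose();print(x)
c=proj(p,[.449,-.2,.02])[0];print(c)
h=cv2.cvtColor(im,cv2.COLOR_RGB2HSV)
b=((h[...,1]>70)&(h[...,0]>8)&(h[...,0]<30)&(h[...,2]>60)).astype(np.uint8)
w=((h[...,1]<25)&(h[...,2]>185)).astype(np.uint8)
for m,n in((w,'white'),(b,'brown')):
    k,l,st,ce=cv2.connectedComponentsWithStats(m)
    for i in range(1,k):
        if st[i,4]>150 and np.hypot(*(ce[i]-c))<80: print(n,st[i],ce[i].round(1))
circ(im,p,c,.032,.02,name='outer');circ(im,p,c,.0175,.02,name='bore')
E
```

```text
time: 9.62
eef_pos: [0.4498, -0.1991, 0.2017]
tcp_rot: [-0.001, 1.0, 0.0, 0.001]
contact_force: [0.0, -0.1, 0.4]
opening: 0.997
finger_force: 0.0
[ 0.44989115 -0.19911702  0.20205052]
[280.20581845 190.03653056]
white [243 186  61  36 798] [269.2 208.2]
brown [255 167  45  44 519] [276.3 189. ]
outer [ 0.4477 -0.203   0.02  ] n 72 r med 0.0317 mad 0.0003
bore [ 0.4465 -0.2004  0.02  ] n 72 r med 0.019 mad 0.0016
```

```bash
python3 -c "
from h import *
plan([.4477,-.203,.022],Rt([0,0,-1],[0,1,0]))"
```

```text
shift [ 0.007  -0.0095  0.4501] turn [-0.0002  0.0011  0.0005] mm [  2.8  -3.8 180. ] deg [-0.   0.2  0.1] t 9.68
```

```bash
python3 -m handwheel '[[0.006,-0.0095,0.15,0,0,0,1],[0.006,-0.0095,0.30,0,0,0,1],[0.006,-0.0095,0.40,0,0,0,1],[0.006,-0.0095,0.43,0,0,0,1],[0.006,-0.0095,0.448,0,0,0,1],[0.006,-0.0095,0.448,0,0,0,-0.2],[0.006,-0.0095,0.448,0,0,0,-0.2],[0.006,-0.0095,0.448,0,0,0,-0.2],[0.006,-0.0095,0.448,0,0,0,-0.2]]' 40; python3 -c "
from h import *
for i in range(3): print(pose()[1]); snap('top')"
```

```text
time: 10.8
eef_pos: [0.449, -0.2047, 0.0247]
tcp_rot: [0.0, 1.0, -0.001, 0.003]
contact_force: [-1.8, 1.6, 6.3]
opening: 0.722
finger_force: 43.3
[ 0.44903052 -0.20467472  0.02471689]
[ 0.44902799 -0.20461568  0.02467891]
[ 0.44902342 -0.20464338  0.02470844]
```

```bash
python3 -m handwheel '[[0,0,-0.15,0,0,0,-0.2],[0,0,-0.3,0,0,0,-0.2],[0,0,-0.45,0,0,0,-0.2],[0,0,-0.5,0,0,0,-0.2],[0,0,-0.5,0,0,0,-0.2],[0,0,-0.5,0,0,0,-0.2]]'; cat >> h.py <<'E'
def inhand(im,p,t,rad,g=(0,0),**k):
    s,x,R=pose();n=-R.as_matrix()[:,2];pt=x+R.apply([0,0,t])
    C=circ(im,p,proj(p,pt+R.apply([g[0],g[1],0]))[0],rad,0,axis=(pt,n),**k)
    print('tool mm',(R.inv().apply(C-x)*1e3).round(1))
E
python3 - <<'E'
from h import *
im,p=snap('wrist','w9.png')
inhand(im,p,.0047,.032,(.0013,0),name='outer',band=(.88,1.12));inhand(im,p,.0047,.0175,(.0013,0),name='bore')
inhand(im,p,.0047,.032,(.0013,0),name='outer',band=(.88,1.12),sgn=-1)
c=[.0013,.0006,.0247];over(.06,c)
E
```

```text
time: 11.7
eef_pos: [0.4465, -0.2034, 0.2211]
tcp_rot: [0.0, 1.0, 0.001, 0.0]
contact_force: [-0.5, -0.1, -1.6]
opening: 0.718
finger_force: 44.8
outer [ 0.4416 -0.2026  0.2157] n 72 r med 0.0317 mad 0.0011
tool mm [4.7 0.6 4.7]
bore [ 0.4469 -0.2     0.2157] n 72 r med 0.019 mad 0.0016
tool mm [-0.7  3.2  4.7]
outer [ 0.4454 -0.2025  0.2157] n 59 r med 0.0317 mad 0.0004
tool mm [0.9 0.7 4.7]
shift [-0.1116  0.5519 -0.0643] turn [ 9.000e-04 -1.674e-01 -1.000e-04] mm [-44.6 220.8 -25.7] deg [  0.2 -30.1  -0. ] t 11.75
```

```bash
python3 -m handwheel '[[-0.06,0.1,-0.09,0,-0.04,0,-0.2],[-0.11,0.24,-0.1,0,-0.09,0,-0.2],[-0.11,0.38,-0.09,0,-0.13,0,-0.2],[-0.11,0.5,-0.08,0,-0.16,0,-0.2],[-0.1116,0.552,-0.065,0,-0.1672,0,-0.2],[-0.1116,0.552,-0.065,0,-0.1672,0,-0.2],[-0.1116,0.552,-0.065,0,-0.1672,0,-0.2],[-0.1116,0.552,-0.065,0,-0.1672,0,-0.2]]'; python3 - <<'E'
from h import *
im,p=snap('wrist','w10.png')
inhand(im,p,.0047,.032,(.0011,.0007),name='outer',band=(.88,1.12),sgn=-1)
c=[.0011,.0007,.0247];over(.01,c)
E
```

```text
time: 12.75
eef_pos: [0.4922, 0.0159, 0.2485]
tcp_rot: [0.001, 0.965, -0.0, 0.261]
contact_force: [0.3, -0.3, -1.4]
opening: 0.722
finger_force: 44.9
outer [0.4938 0.0166 0.2441] n 72 r med 0.0312 mad 0.0009
tool mm [0.8 0.7 4.7]
shift [0.006  0.0037 0.1279] turn [ 0.0001  0.0006 -0.0004] mm [ 2.4  1.5 51.2] deg [ 0.   0.1 -0.1] t 12.8
```

```bash
python3 -m handwheel '[[0.006,0.0037,0.06,0,0,0,-0.2],[0.006,0.0037,0.128,0,0,0,-0.2],[0.006,0.0037,0.128,0,0,0,-0.2],[0.006,0.0037,0.128,0,0,0,-0.2]]'; python3 -c "
from h import *
snap('top');over(-.026,[.0011,.0007,.0247])"
```

```text
time: 13.3
eef_pos: [0.5158, 0.0179, 0.2037]
tcp_rot: [0.0, 0.965, -0.0, 0.261]
contact_force: [-0.6, -0.1, -1.5]
opening: 0.719
finger_force: 44.9
shift [ 0.002  -0.0016  0.0922] turn [ 0.0002  0.0012 -0.0001] mm [ 0.8 -0.7 36.9] deg [ 0.   0.2 -0. ] t 13.35
```

```bash
python3 -m handwheel '[[0.001,-0.001,0.03,0,0,0,-0.2],[0.001,-0.001,0.06,0,0,0,-0.2],[0.001,-0.001,0.092,0,0,0,-0.2],[0.001,-0.001,0.092,0,0,0,-0.2]]'; python3 -c "
from h import *
over(-.042,[.0011,.0007,.0247])"
```

```text
time: 13.85
eef_pos: [0.5333, 0.0181, 0.1691]
tcp_rot: [0.0, 0.966, 0.0, 0.259]
contact_force: [0.5, 0.1, -1.1]
opening: 0.721
finger_force: 44.9
shift [-0.005  -0.0022  0.0345] turn [ 0.0005 -0.0003 -0.0001] mm [-2.  -0.9 13.8] deg [ 0.1 -0.1 -0. ] t 13.85
```

```bash
python3 -m handwheel '[[-0.003,-0.001,0.02,0,0,0,-0.2],[-0.003,-0.001,0.033,0,0,0,-0.2],[-0.003,-0.001,0.033,0,0,0,-0.2],[-0.003,-0.001,0.033,0,0,0,1],[-0.003,-0.001,0.033,0,0,0,1],[-0.003,-0.001,0.033,0,0,0,1],[-0.003,-0.001,-0.1,0,0,0,1],[-0.003,-0.001,-0.24,0,0,0,1],[-0.003,-0.001,-0.3,0,0,0,1],[-0.003,-0.001,-0.3,0,0,0,1],[-0.003,-0.001,-0.3,0,0,0,1]]'; python3 - <<'E'
from h import *
im,p=snap('wrist','w11.png');np.savez('w11.npz',im=im,**p);s,x,R=pose();print(x)
Pc=T-A*.078
for h in(.056,.06): circ(im,p,proj(p,Pc+A*h)[0],.032,0,axis=(Pc+A*h,A),name='roll%.3f'%h,sgn=-1);print((Pc+A*h).round(4))
hs=cv2.cvtColor(im,cv2.COLOR_RGB2HSV)
m=((hs[...,0]>15)&(hs[...,0]<27)&(hs[...,1]>190)&(hs[...,2]>130)).astype(np.uint8)
k,l,st,ce=cv2.connectedComponentsWithStats(m);c=proj(p,T-A*.008)[0];print('pin px exp',c)
for i in range(1,k):
    if np.hypot(*(ce[i]-c))<40: print(st[i],ce[i].round(1))
plan([.595,-.292,.2],Rt([0,0,-1],[0,1,0]))
E
```

```text
time: 15.22
eef_pos: [0.474, 0.0177, 0.2739]
tcp_rot: [0.0, 0.966, 0.0, 0.26]
contact_force: [0.3, 0.2, -0.3]
opening: 1.0
finger_force: 0.0
[0.47393062 0.01772252 0.27332577]
roll0.056 [0.542  0.018  0.1528] n 72 r med 0.0319 mad 0.0004
[0.5433 0.018  0.1536]
roll0.060 [0.5392 0.0177 0.1558] n 72 r med 0.0315 mad 0.001
[0.5413 0.018  0.157 ]
pin px exp [281.31618574 208.62097143]
[284 191   1   1   1] [284. 191.]
[282 192   1   1   1] [282. 192.]
[286 192   2   3   4] [286.8 192.8]
[281 194   1   3   3] [281. 195.]
[285 196   2   2   3] [285.7 196.7]
[274 223   7   4  14] [276.9 224.5]
shift [-0.1705 -0.7744  0.3098] turn [ 2.00e-04  1.67e-01 -1.00e-04] mm [ -68.2 -309.8  123.9] deg [ 0.  30.1 -0. ] t 15.28
```

```bash
python3 -m handwheel '[[-0.02,-0.1,-0.06,0,0.03,0,1],[-0.05,-0.25,-0.03,0,0.07,0,1],[-0.09,-0.4,0.06,0,0.11,0,1],[-0.12,-0.54,0.15,0,0.14,0,1],[-0.15,-0.66,0.23,0,0.166,0,1],[-0.1705,-0.774,0.31,0,0.167,0,1],[-0.1705,-0.774,0.31,0,0.167,0,1],[-0.1705,-0.774,0.31,0,0.167,0,1],[-0.1705,-0.774,0.31,0,0.167,0,1]]'; python3 - <<'E'
from h import *
im,p=snap('wrist','w12.png');np.savez('w12.npz',im=im,**p);s,x,R=pose();print(x)
c=proj(p,[.595,-.292,.005])[0];print(c)
h=cv2.cvtColor(im,cv2.COLOR_RGB2HSV)
m=((h[...,0]>100)&(h[...,0]<125)&(h[...,1]>120)).astype(np.uint8)
k,l,st,ce=cv2.connectedComponentsWithStats(m)
for i in range(1,k):
    if st[i,4]>200: print(st[i],ce[i].round(1)); 
circ(im,p,c,.04,.005,name='flange')
i11,p11=load('w11.npz')
for near,far in(((284.3,193.5),(276.9,224.5)),):
    pt=T-.008*A;q=[]
    for u in(near,far):
        o,d=ray(p11,*u);q.append(o+d*(((pt-o)@A)/(d@A)))
    v=q[1]-q[0];ex=np.cross([0,1,0],A);print(v*1e3,'angle',np.degrees(np.arctan2(v[1],v@ex)))
y,x_=int(c[1]),int(c[0])
cv2.imwrite('pics/c12.png',np.hstack([cv2.resize(im[y-60:y+60,x_-60:x_+60],(500,500),interpolation=cv2.INTER_NEAREST),cv2.resize(i11[180:240,260:296],(300,500),interpolation=cv2.INTER_NEAREST)])[:,:,::-1]);print(x_-60,y-60)
E
```

```text
time: 16.4
eef_pos: [0.5957, -0.2909, 0.2034]
tcp_rot: [-0.001, 1.0, -0.0, 0.002]
contact_force: [0.6, -0.3, 1.1]
opening: 1.001
finger_force: 0.0
[ 0.59581871 -0.29090219  0.20399394]
[280.21938017 185.78929532]
[ 238  151   82   79 4110] [278.2 189.2]
flange [ 0.6009 -0.2941  0.005 ] n 72 r med 0.0398 mad 0.0002
[21.26889036 -5.64375298 12.33886823] angle -12.926898107759417
220 125
```

View pics/c12.png

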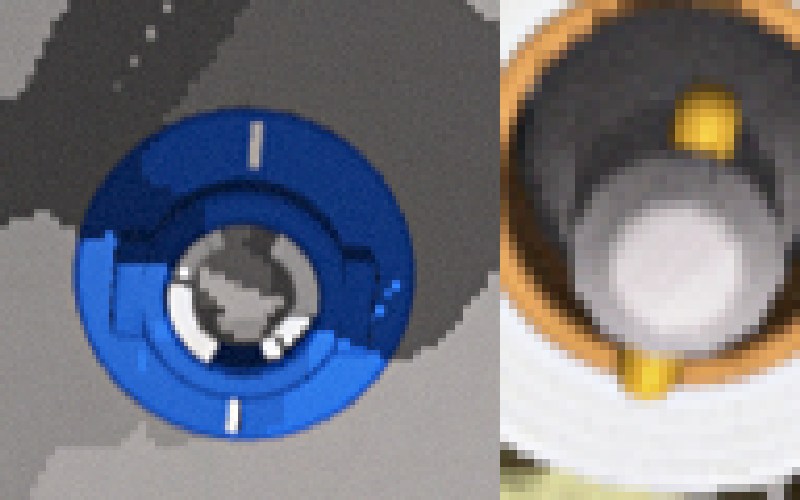

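The left crop shows the hub's white marks at px (281.4,159.8) and (275.9,224.6). The right crop shows the pin's brass ends at px (285,194.4) and (277.8,225).

```bash
python3 - <<'E'
from h import *
i,p=load('w12.npz');i11,p11=load('w11.npz')
a=onz(p,281.4,159.8,.005);b=onz(p,275.9,224.6,.005);C=np.array([.6009,-.2941,.005]);print(a,b,np.linalg.norm(a-C),np.linalg.norm(b-C))
v=(b-a)/np.linalg.norm(b-a);y=np.cross([0,0,1],v);y*=np.sign(y[1]);print('hub x az',np.degrees(np.arctan2(v[1],v[0])),'mid off',(a+b)/2-C)
plan([C[0],C[1],.024],Rt([0,0,-1],y))
pt=T-.008*A;q=[]
for u in((285,194.4),(277.8,225)):
    o,d=ray(p11,*u);q.append(o+d*(((pt-o)@A)/(d@A)))
w=q[1]-q[0];ex=np.cross([0,1,0],A);print('pin angle',np.degrees(np.arctan2(w[1],w@ex)),np.linalg.norm(w),(q[0]+q[1])/2-pt)
E
```

```text
[ 0.56988387 -0.29087338  0.005     ] [ 0.63468386 -0.29633592  0.005     ] 0.031183510463096992 0.03385777323339342
hub x az -4.818553698586442 mid off [ 1.38386752e-03  4.95349092e-04 -2.34187669e-17]
shift [-0.0106 -0.0075  0.45  ] turn [-0.0003  0.0015  0.0272] mm [ -4.2  -3.  180. ] deg [-0.   0.3  4.9] t 16.45
pin angle -12.703714692929317 0.02491160596810669 [8.84006745e-04 2.61080993e-05 5.12483298e-04]
```

```bash
python3 -m handwheel '[[-0.0115,-0.0075,0.13,0,0,0.027,1],[-0.0115,-0.0075,0.27,0,0,0.027,1],[-0.0115,-0.0075,0.39,0,0,0.027,1],[-0.0115,-0.0075,0.43,0,0,0.027,1],[-0.0115,-0.0075,0.45,0,0,0.027,1],[-0.0115,-0.0075,0.45,0,0,0.027,1],[-0.0115,-0.0075,0.45,0,0,0.027,-0.5],[-0.0115,-0.0075,0.45,0,0,0.027,-0.5],[-0.0115,-0.0075,0.45,0,0,0.027,-0.5],[-0.0115,-0.0075,0.45,0,0,0.027,-0.5],[-0.0115,-0.0075,0.45,0,0,0.027,-0.5]]' 70; python3 -c "
from h import *
s,x,R=pose();print(x,R.as_matrix()[:,1])"
```

```text
time: 17.82
eef_pos: [0.6023, -0.296, 0.0251]
tcp_rot: [0.042, 0.999, -0.001, 0.003]
contact_force: [-0.1, 1.2, 5.8]
opening: 0.658
finger_force: 77.8
[ 0.60225887 -0.29601785  0.02505241] [ 0.08491863  0.99638644 -0.00169755]
```

```bash
python3 -m handwheel '[[0,0,-0.15,0,0,0,-0.5],[0,0,-0.3,0,0,0,-0.5],[0,0,-0.45,0,0,0,-0.5],[0,0,-0.58,0,0,0,-0.5],[0,0,-0.58,0,0,0,-0.5],[0,0,-0.58,0,0,0,-0.5]]'; cat >> h.py <<'E'
ANG=np.radians(12.8)
def Rhub(extra=0):
    ex=np.cross([0,1,0],A);ex/=np.linalg.norm(ex);Y=np.cross(A,ex)
    return Rt(-A,Y*np.cos(ANG+extra)+ex*np.sin(ANG+extra))
E
python3 - <<'E'
from h import *
im,p=snap('wrist','w13.png');np.savez('w13.npz',im=im,**p)
inhand(im,p,.0201,.04,(.0013,.0008),name='flange',band=(.9,1.1));inhand(im,p,.0201,.04,(.0013,.0008),name='flange',band=(.94,1.06))
s,x,R=pose()
h=cv2.cvtColor(im,cv2.COLOR_RGB2HSV)
m=((h[...,1]<60)&(h[...,2]>130)).astype(np.uint8)
k,l,st,ce=cv2.connectedComponentsWithStats(m)
for c in((.033,0),(-.033,0)): print('mark exp',proj(p,x+R.apply([c[0]+.0013,.0008,.0201]))[0])
for i in range(1,k):
    if 10<st[i,4]<200 and 230<ce[i][0]<330: print(st[i],ce[i].round(1))
over(.08,[.0013,.0008,.0251],Rhub())
E
```

```text
time: 18.58
eef_pos: [0.5993, -0.2945, 0.2528]
tcp_rot: [0.042, 0.999, 0.001, 0.0]
contact_force: [-0.2, 0.2, -2.0]
opening: 0.663
finger_force: 76.9
flange [ 0.5981 -0.2938  0.2313] n 71 r med 0.0398 mad 0.0002
tool mm [ 0.8  0.3 20.1]
flange [ 0.5981 -0.2938  0.2313] n 68 r med 0.0399 mad 0.0002
tool mm [ 0.9  0.4 20.1]
mark exp [282.67408833 200.80311525]
mark exp [282.58719845 328.42528402]
[279 196   6  21  99] [281.7 205.9]
[235 328  11   6  11] [240.  330.7]
[280 336   5   3  13] [281.7 337. ]
[246 370  11   4  22] [252.5 371.7]
shift [ 0.3611  0.7505 -0.0291] turn [-0.0246 -0.1659  0.0429] mm [144.4 300.2 -11.7] deg [ -4.4 -29.9   7.7] t 18.62
```

```bash
python3 -m handwheel '[[0.05,0.1,-0.05,-0.004,-0.03,0.007,-0.5],[0.11,0.22,-0.06,-0.008,-0.06,0.015,-0.5],[0.17,0.35,-0.06,-0.012,-0.09,0.022,-0.5],[0.23,0.48,-0.06,-0.017,-0.12,0.03,-0.5],[0.29,0.61,-0.05,-0.021,-0.145,0.037,-0.5],[0.361,0.75,-0.029,-0.0246,-0.166,0.043,-0.5],[0.361,0.75,-0.029,-0.0246,-0.166,0.043,-0.5],[0.361,0.75,-0.029,-0.0246,-0.166,0.043,-0.5],[0.361,0.75,-0.029,-0.0246,-0.166,0.043,-0.5]]'; python3 - <<'E'
from h import *
im,p=snap('wrist','w14.png');np.savez('w14.npz',im=im,**p)
inhand(im,p,.0201,.04,(.0009,.0004),name='flange',band=(.94,1.06))
over(.01,[.0009,.0004,.0251],Rhub());print(pose()[0]['qpos'].round(2))
E
```

```text
time: 19.75
eef_pos: [0.4822, 0.0152, 0.2656]
tcp_rot: [0.108, 0.959, 0.027, 0.26]
contact_force: [-0.5, -0.4, -0.7]
opening: 0.659
finger_force: 76.9
flange [0.4911 0.0158 0.2477] n 67 r med 0.0398 mad 0.0007
tool mm [ 1.7  0.5 20.1]
shift [0.0087 0.0051 0.1765] turn [-0.0008  0.0013 -0.0001] mm [ 3.5  2.  70.6] deg [-0.1  0.2 -0. ] t 19.8
[-0.24 -0.45  2.3   0.16  0.79 -1.66]
```

```bash
python3 -m handwheel '[[0.008,0.005,0.06,0,0,0,-0.5],[0.008,0.005,0.13,0,0.001,0,-0.5],[0.008,0.005,0.17,0,0.001,0,-0.5],[0.008,0.005,0.17,0,0.001,0,-0.5],[0.008,0.005,0.17,0,0.001,0,-0.5]]'; python3 - <<'E'
from h import *
im,p=snap('wrist','w15.png');np.savez('w15.npz',im=im,**p)
over(-.004,[.0012,.0004,.0251],Rhub())
E
```

```text
time: 20.42
eef_pos: [0.5142, 0.0179, 0.2064]
tcp_rot: [0.108, 0.959, 0.027, 0.259]
contact_force: [-0.4, 0.1, -1.2]
opening: 0.657
finger_force: 76.8
shift [ 0.0007 -0.0016  0.0438] turn [-0.0005  0.001   0.0002] mm [ 0.3 -0.6 17.5] deg [-0.1  0.2  0. ] t 20.48
```

```bash
python3 -m handwheel '[[0,-0.001,0.02,0,0.001,0,-0.5],[0,-0.001,0.04,0,0.001,0,-0.5],[0,-0.001,0.052,0,0.001,0,-0.5],[0,-0.001,0.052,0,0.001,0,-0.5]]'; python3 - <<'E'
from h import *
snap('top');print(pose()[0]['contact_force']);over(-.022,[.0012,.0004,.0251],Rhub())
E
```

```text
time: 20.98
eef_pos: [0.5239, 0.0182, 0.187]
tcp_rot: [0.107, 0.96, 0.028, 0.257]
contact_force: [0.1, -0.8, -1.8]
opening: 0.657
finger_force: 76.9
[ 0.7717961   0.37295686 -1.39316649]
shift [-0.0029 -0.0016  0.0345] turn [-0.0004 -0.0008  0.0004] mm [-1.2 -0.6 13.8] deg [-0.1 -0.1  0.1] t 21.02
```

```bash
python3 -m handwheel '[[-0.002,-0.001,0.012,0,0,0,-0.5],[-0.002,-0.001,0.018,0,0,0,-0.5],[-0.002,-0.001,0.018,0,0,0,-0.5]]'; python3 - <<'E'
from h import *
snap('top');print(pose()[0]['contact_force']);over(-.022,[.0012,.0004,.0251],Rhub())
E
```

```text
time: 21.4
eef_pos: [0.5281, 0.0176, 0.1814]
tcp_rot: [0.107, 0.96, 0.028, 0.257]
contact_force: [1.1, -0.1, -1.1]
opening: 0.658
finger_force: 76.9
[-0.06595495  0.15238177 -1.58618849]
shift [-0.0004 -0.0005  0.0169] turn [-0.0004 -0.0006  0.0003] mm [-0.2 -0.2  6.8] deg [-0.1 -0.1  0.1] t 21.45
```

```bash
python3 -m handwheel '[[0,0,0.008,0,0,0,-0.5],[0,0,0.015,0,0,0,-0.5],[0,0,0.015,0,0,0,-0.5]]'; python3 - <<'E'
from h import *
snap('top');print(pose()[0]['contact_force']);over(-.022,[.0012,.0004,.0251],Rhub())
E
python3 -m handwheel '[[0,0,0.006,0,0,0,-0.5],[0,0,0.012,0,0,0,-0.5],[0,0,0.012,0,0,0,-0.5]]'; python3 - <<'E'
from h import *
snap('top');print(pose()[0]['contact_force']);over(-.022,[.0012,.0004,.0251],Rhub())
E
```

```text
time: 21.82
eef_pos: [0.5311, 0.0176, 0.1762]
tcp_rot: [0.107, 0.96, 0.028, 0.257]
contact_force: [-0.3, -0.9, -2.2]
opening: 0.655
finger_force: 76.9
[-0.22640401 -0.23729982 -1.38608622]
shift [-0.0006 -0.0005  0.0018] turn [-0.0004 -0.0007  0.0004] mm [-0.2 -0.2  0.7] deg [-0.1 -0.1  0.1] t 21.88
time: 22.25
eef_pos: [0.5338, 0.0176, 0.1727]
tcp_rot: [0.107, 0.96, 0.028, 0.257]
contact_force: [-3.8, -0.3, 3.6]
opening: 0.659
finger_force: 77.5
[-3.53949822  0.9386174   2.71409209]
shift [ 0.0005 -0.0009 -0.0092] turn [-0.0003 -0.0004  0.0004] mm [ 0.2 -0.4 -3.7] deg [-0.1 -0.1  0.1] t 22.3
```

```bash
python3 -m handwheel '[[0,0,0.006,0,0,0,-0.5],[0,0,0.0125,0,0,0,-0.5],[0,0,0.0125,0,0,0,-0.5],[0,0,0.0125,0,0,0,-0.5]]'; python3 - <<'E'
from h import *
for i in range(3): snap('top');print(pose()[0]['contact_force']@A+1.2)
over(-.022,[.0012,.0004,.0251],Rhub())
E
```

```text
time: 22.8
eef_pos: [0.5362, 0.0177, 0.1688]
tcp_rot: [0.107, 0.96, 0.028, 0.257]
contact_force: [-7.6, 0.6, 6.7]
opening: 0.655
finger_force: 78.1
10.756721072669384
10.921972759541818
10.610425654935161
shift [ 0.0008 -0.0012 -0.0211] turn [-0.0003 -0.0005  0.0004] mm [ 0.3 -0.5 -8.4] deg [-0.  -0.1  0.1] t 22.95
```

```bash
python3 -m handwheel '[[0,-0.0004,0.0015,0,0,0.03,-0.5],[0.0003,-0.0008,0.0015,0,0,0.08,-0.5],[0.0006,-0.0011,0.0015,0,0,0.13,-0.5],[0.001,-0.0014,0.0015,0,0,0.18,-0.5],[0.0014,-0.0017,0.0015,0,0,0.23,-0.5],[0.0019,-0.002,0.0015,0,0,0.28,-0.5],[0.0024,-0.0021,0.0015,0,0,0.333,-0.5],[0.0024,-0.0021,0.0015,0,0,0.333,-0.5],[0.0024,-0.0021,0.0015,0,0,0.333,-0.5]]'; python3 - <<'E'
from h import *
s,x,R=pose();print(s['contact_force']@A+1.2,R.inv().apply(s['contact_force']),R.inv().apply(s['wrist_torque']))
plan(x,Rhub(np.pi/3))
E
```

```text
time: 24.08
eef_pos: [0.5364, 0.0165, 0.1687]
tcp_rot: [0.573, 0.777, 0.153, 0.21]
contact_force: [-7.6, -0.3, 8.4]
opening: 0.652
finger_force: 78.3
12.273932721703364 [  0.34811189  -2.36376269 -11.07552648] [0.69735633 0.15772552 0.17945118]
shift [0. 0. 0.] turn [0.0001 0.0006 0.0005] mm [0. 0. 0.] deg [0.  0.1 0.1] t 24.07
```

```bash
python3 -m handwheel '[[0,0,-0.004,0,0,0,-0.5],[0,0,-0.008,0,0,0,-0.5],[0,0,-0.01,0,0,0,-0.5],[0,0,-0.01,0,0,0,-0.5]]'; python3 - <<'E'
from h import *
s,x,R=pose();print(x,R.inv().apply(s['contact_force']),R.inv().apply(s['wrist_torque']))
E
python3 -m handwheel '[[0,0,-0.003,0,0,0,-0.5],[0,0,-0.006,0,0,0,-0.5],[0,0,-0.006,0,0,0,-0.5]]'; python3 - <<'E'
from h import *
s,x,R=pose();print(x,R.inv().apply(s['contact_force']),R.inv().apply(s['wrist_torque']))
E
```

```text
time: 24.58
eef_pos: [0.5345, 0.0166, 0.1717]
tcp_rot: [0.572, 0.777, 0.153, 0.211]
contact_force: [-2.1, -0.8, 5.7]
opening: 0.654
finger_force: 77.7
[0.53450348 0.01656422 0.17170671] [-1.08827493  0.74720712 -6.01217672] [0.05628451 0.04527907 0.00999902]
time: 24.95
eef_pos: [0.5333, 0.0166, 0.1733]
tcp_rot: [0.573, 0.777, 0.153, 0.211]
contact_force: [5.8, 0.1, 0.2]
opening: 0.654
finger_force: 76.8
[0.53330986 0.0165921  0.17331559] [-1.41230116  4.90437832  2.7164409 ] [-7.45079161e-01 -2.75953624e-01  6.49824016e-04]
```

```bash
python3 -m handwheel '[[0,0,-0.004,0,0,0,-0.5],[0,0,-0.004,0,0,0,-0.5]]'; python3 - <<'E'
from h import *
s,x,R=pose();print(x,R.inv().apply(s['contact_force']),R.inv().apply(s['wrist_torque']))
E
```

```text
time: 25.2
eef_pos: [0.5329, 0.0165, 0.1737]
tcp_rot: [0.573, 0.777, 0.154, 0.211]
contact_force: [16.0, -0.5, -8.3]
opening: 0.652
finger_force: 79.8
[0.53286163 0.01650672 0.17374431] [-3.29762478  9.07101291 15.18612163] [-1.44610124 -0.37327667  0.05066197]
```

A 15 N pull doesn't move the hub, so it is locked. I'll relax the pull, release and back off along the spindle.

```bash
python3 -m handwheel '[[0,0,0.006,0,0,0,-0.5],[0,0,0.006,0,0,0,-0.5],[0,0,0.006,0,0,0,1],[0,0,0.006,0,0,0,1],[0,0,0.006,0,0,0,1],[0,0,-0.06,0,0,0,1],[0,0,-0.18,0,0,0,1],[0,0,-0.3,0,0,0,1],[0,0,-0.3,0,0,0,1],[0,0,-0.3,0,0,0,1]]'; python3 - <<'E'
from h import *
im,p=snap('wrist','w16.png');i2,_=snap('scene')
Pc=T-A*.078
for h in(.053,.058,.061): circ(im,p,proj(p,Pc+A*h)[0],.04,0,axis=(Pc+A*h,A),name='flange%.3f'%h,band=(.85,1.15));print((Pc+A*h).round(4))
c=proj(p,T)[0].astype(int);y=max(c[1]-60,0)
cv2.imwrite('pics/c16.png',np.hstack([cv2.resize(im[y:y+120,c[0]-60:c[0]+60],(500,500)),cv2.resize(i2[170:270,230:290],(300,500))])[:,:,::-1])
E
```

```text
time: 26.45
eef_pos: [0.471, 0.0173, 0.2769]
tcp_rot: [0.573, 0.778, 0.152, 0.208]
contact_force: [-0.2, -0.7, -0.5]
opening: 1.002
finger_force: 0.0
flange0.053 [0.5449 0.0174 0.151 ] n 72 r med 0.0405 mad 0.0006
[0.5448 0.018  0.151 ]
flange0.058 [0.5419 0.0189 0.155 ] n 72 r med 0.0397 mad 0.0003
[0.5423 0.018  0.1553]
flange0.061 [0.5403 0.0197 0.1576] n 72 r med 0.0394 mad 0.0008
[0.5408 0.018  0.1579]
```

View pics/c16.png

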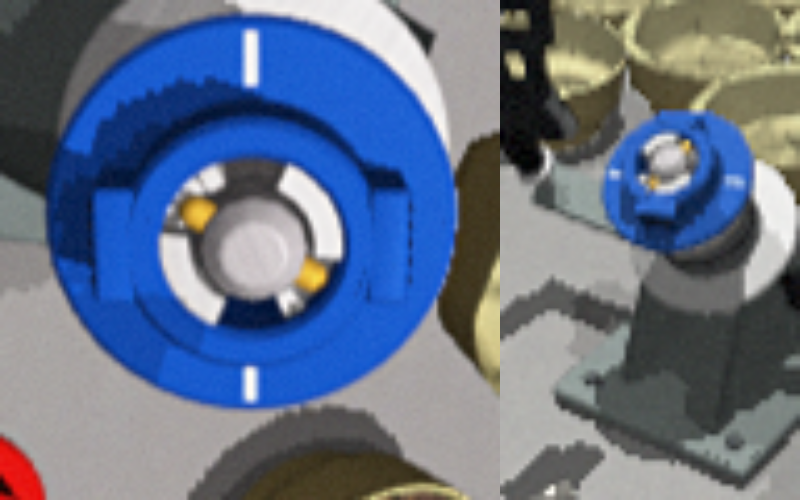

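The hub sits with the pin (crop (195,213) to (315,275)) about 60° from the keyway marks (250,60) and (250,385). The flange top fits best at 58 mm, so the hub is at its 53 mm locked height. The gripper is clear.

```bash
python3 -c "
from h import *
print(ctrl.sign_off())"
```

```text
the job is handed in; nothing more can be done
None
```

The spacer, roll and blue hub are on the spindle in that order; the hub is locked (it held against a 15 N pull and sits at 53 mm), the pot, tin and stamp were left alone, and the job was handed in at about 26.5 s.

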